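Stack the perfume cartons and hold the mirror on the red seal

ROBOT

A 6-joint arm with a two-finger parallel gripper is mounted at the origin on the work surface. World frame = base frame: x ahead of the robot, y to its left, z up, the work surface at z = 0. Lengths are in m, angles in rad, forces in N, time in s.
With the tool pointing down it reaches from about 0.325 to 0.9 m from the base axis. Payload 3.5 kg.
Tool frame: the origin (TCP) lies midway between the tips of the shut fingers; the grasp point (between the pads) lies 19 mm behind it; z points along the fingers, y is the line along which they close (so a half turn about z gives the same grasp; the last joint's range is limited). The gripper opens to 85 mm and grips with 20 to 120 N. Pads are 22 mm wide; open, the fingers measure 114 mm over their backs; the gripper's body (76 mm by 85 mm) begins 54 mm behind the grasp point. The pads swing forward as they close: fully open they stand 13 mm farther back than shut.
Start: joints at [1.169, 0.276, -0.026, 1.268, 0, 1.467], TCP at [0.184, 0.597, 0.231] pointing down, gripper open.
Joint ranges: [-3.12, 3.12], [-0.85, 1.88], [-1.08, 1.24], [-1.95, 2.15], [-1.57, 1.53], [-3.14, 3.14]. Speed limits (rad/s): [2.57, 2.57, 3.14, 3.14, 3.14, 3.14].

INTERFACE

Orientations are given as a unit quaternion [w, x, y, z].
In Python, from plant import bot gives the robot as it stands.
- The arm moves only by the tool jog_arm, never from a script. Its argument "steps" is a list of rows, each a list of 7 numbers: the closure, from -1 (fully open) to 1 (shut), then the shift along the world's x, y, z scaled (see below), then the turn, a rotation vector about the world's x, y, z scaled (see below). A call has 1 to 10 rows; each row is the pose to reach, as a shift and turn from the pose commanded when the call began, turning the shorter way round; what a row does not reach only later rows make up. The controller multiplies each number of a shift by 1 m and each number of a turn by 360 degrees. A row lasts 1/10 s, in which the tool goes at most 50 mm and 8.59 degrees, less where a joint would pass 70% of its speed; a pose out of reach is approached as far as the arm can. A call with a number of a shift or a turn outside -1 to 1 is refused whole. A call with a gripper value outside its range is refused whole. The fingers move at their own pace and stop on an object; "newtons" is the grip in N (left out, the last holds). Time passes only in rows, so rows that repeat a pose let the fingers close. It gives the time, the measured TCP pose, the force, the opening and the grip force at its end, in the units of the state.
- bot.get_obs(): the state, without advancing time (a new reading comes with each control period).
- bot.get_image(name): name is "side" or "top" or "wrist"; returns the picture (400x640x3 uint8, red, green, blue); there is no depth.
- bot.camera_params(name): a dict with "fx", "fy", "cx", "cy" (pixels), "pose" (4x4, takes a point from camera to world coordinates). Camera axes: x right, y up, looking along -z (the intrinsics and any distortion apply to the point x, -y, -z); pixel columns grow to the right and rows downward; lengths in m; the calibration is good to about 2 mm. A picture is of the moment at which its call begins: read the wrist's pose just before it. camera_params takes no time and is no camera call; for the wrist camera it gives the pose at the moment of the call.
- bot.sign_off(): hands the job in; it is judged then, once.
Trained networks look in the newest picture that a camera, given by its name, has taken for a name from the list of things; names that differ only in an ending like _2 or _b are one class to them, and where a whole thing is asked for, a point or a joint stands for the part that bears it (a point fixed in the world has none). Each returns a list of dicts, best first, with "conf" (0 to 1); they miss things now and then, are a little off and sometimes report something else, mostly with a low value. They report only what shows in the picture. A call takes as long as a camera call. They do not tell look-alikes from the thing itself.
- bot.trace(name, camera): "pixels" (400x640 bool, what is visible of it).
- bot.pinpoint(name, camera): "at" ([x, y, z] in m, in the coordinates of the camera as it stood for that picture, good to about 4 mm: a listed point, or the origin of a listed thing).
The state is a dict: "time_s": time; "joints": joint angles; "qd": joint speeds; "effort": joint torques, N m; "ee_pos": TCP position; "tool_rot": TCP orientation; "ft_force": force on the tool from outside, world axes, zero at the start; "moment": the same for the moment, N m; "width": finger opening in m; "grasp_force": force on a finger pad.
Only numpy, scipy, OpenCV 4.12 (cv2) and the standard library are available. Lean on these libraries where they do the work, as an engineer would, in place of code of your own. Each camera call takes 0.05 s, during which the arm holds its last target. There are 200 camera calls.

TASK

Stack the navy carton squarely on the burgundy one, then the cream carton squarely on top with its red dot facing the mirror. Then take the orange pin and swing the sprung mirror until the little camera sees the red dot in the middle of the mirror, and finish while still holding the pin so that the mirror stays at that angle. Leave the decanter, the roll-on bottle and the tin where they are.

Things in the scene. Friction and masses are not known exactly. Their poses are not given: they have to be found in the camera images.
- carton_bottom_mid (a point): centre of the burgundy closed carton that starts the column: 50 (its x) by 80 (its y) by 40 high mm, about 0.2 kg, standing loose on the work surface; axes are the carton's own, z up. One 80 mm end-to-end axis (y) points roughly to the mirror: its -y end is the end nearest the mirror
- carton_plain_mid (a point): centre of the navy closed carton, same size and axes, lying loose on the work surface; second in the column; which of its ends looks to the mirror does not matter
- carton_sealed_mid (a point): centre of the cream closed carton, same size and axes, lying loose on the work surface; the top of the column. On its -y end (50 by 40 mm) is the red dot
- red_dot (a point): centre of the red dot, 26 mm across, on the -y end face of the cream carton, half-way up (20 mm above its underside); axes are the carton's; the dot looks along -y. On the finished column it stands 100 mm above the work surface, level with mirror and camera
- mirror: upright mirror 40 wide by 50 high mm on a fixed rig (plate 235 by 75 by 10 mm). Origin at its face's centre, on its upright turning axis, 100 mm above the work surface; x is the way it looks, z up; top at 128 mm. A spring holds it at rest looking straight at the camera; it turns only counter-clockwise from above, up to 1.2 rad, and springs back when let go (2 to 5 N at the pin)
- lever_pin (a point): point to grip on the upright orange round pin, 14 mm across, that turns the mirror: it stands behind the mirror, 90 mm from the turning axis along the mirror's -x, rising from a flat lever arm (12 mm wide, its top 59 mm above the work surface) to 117 mm; this point is 95 mm above the work surface; axes are the mirror's
- camera_lens (a point): front of the lens of the small black camera (50 by 40 by 40 mm on a post, top at 120 mm) on the rig plate, 144 mm from the mirror's axis, 100 mm high, aimed at the mirror's centre; axes are the rig's, x from mirror to camera. It sees the dot in the mirror's middle when, seen from above, the mirror's x bisects the angle from lens to dot at the mirror's axis (dot counter-clockwise of the lens)
- sight (a point): unseen reference at the centre of the mirror's face: its x axis is the camera's line of sight after the mirror has reflected it (it turns twice as far as the mirror; at rest it points back at the camera), z up. The dot is in the middle of the mirror when it lies on this x axis
- decanter_mid (a point): bystander: square amber glass decanter with a brass stopper, 56 by 56 by 130 mm, loose; point 50 mm above its underside
- rollon_mid (a point): bystander: clear roll-on bottle with a brass cap, 25 mm across, 67 mm high, loose; point 33 mm up
- tin_mid (a point): bystander: flat round copper tin with a brass lid, 62 mm across, 28 mm high, loose; point at half height
Not all that is in view belongs to the job. What is shaped like the part that bears carton_sealed_mid but green or turquoise is not meant.

How it is judged:
By the outcome, as a careful person would: the job done as asked, in the order asked, and still so for the second after the job is handed in, while the arm keeps its last pose, push and grip.
It also fails if it takes over 58 s, if anything falls off the work surface, if the arm or the gripper's body presses on something with over 40 N, if the wrist force passes 120 N, or if a joint passes its speed limit or range.

## Working session

There is one attempt and no reset: what is moved stays moved. The work goes in short steps, Python scripts to look and compute and a tool call to move; the robot and the scene stay as the last step left them, time stands still between calls to the robot, and variables do not carry over. Pictures are saved under pics/ and viewed, at most 10 in all, crops included, and the job is handed in when it is done.

Besides the shell and the picture viewer there is one more tool, called after "Request:" in YAML: its name, and indented under it one key for each argument. jog_arm: Moves the arm, as the interface text tells. Its arguments: {"type":"object","properties":{"steps":{"type":"array"},"newtons":{"type":"number"}},"required":["steps"]}

```bash
mkdir -p pics; cat > h.py <<'E'
import numpy as np, cv2
from plant import bot
def snap(n,f):
    im=bot.get_image(n); cv2.imwrite('pics/'+f,im[:,:,::-1]); return im
def w(n,p): 
    M=np.array(bot.camera_params(n)['pose']); return M[:3,:3]@np.array(p)+M[:3,3]
def ray(n,u,v,z):
    c=bot.camera_params(n);M=np.array(c['pose'])
    d=M[:3,:3]@np.array([(u-c['cx'])/c['fx'],-(v-c['cy'])/c['fy'],-1]);o=M[:3,3]
    return o+d*(z-o[2])/d[2]
def pix(n,P):
    c=bot.camera_params(n);M=np.array(c['pose']);q=M[:3,:3].T@(np.array(P)-M[:3,3])
    return [c['cx']+c['fx']*q[0]/-q[2], c['cy']-c['fy']*q[1]/-q[2]]
E
python3 - <<'E'
from h import *
print(bot.camera_params('top'))
a=snap('top','t0.png')
for n in ['carton_bottom_mid','carton_plain_mid','carton_sealed_mid','red_dot','mirror','lever_pin','camera_lens','decanter_mid','rollon_mid','tin_mid']:
    for d in bot.pinpoint(n,'top'): 
        P=w('top',d['at']);print(n,round(d['conf'],2),P.round(3),np.round(pix('top',P)))
b=snap('side','s0.png')
for n in ['carton_bottom_mid','carton_plain_mid','carton_sealed_mid','red_dot','mirror','lever_pin','camera_lens']:
    for d in bot.pinpoint(n,'side'): 
        P=w('side',d['at']);print(n,round(d['conf'],2),P.round(3),np.round(pix('side',P)))
E
```

```text
{'fx': 461.8911137118196, 'fy': 461.8911137118196, 'cx': 324.48681355786175, 'cy': 199.8127639612538, 'pose': array([[-0.00769496,  0.99643571, -0.08400391,  0.4032101 ],
       [-0.99979438, -0.00609031,  0.01934171,  0.04238747],
       [ 0.01876116,  0.08413547,  0.99627769,  1.39394567],
       [ 0.        ,  0.        ,  0.        ,  1.        ]])}
carton_bottom_mid 0.77 [0.49  0.105 0.017] [295. 210.]
carton_plain_mid 0.64 [0.57  0.269 0.023] [240. 183.]
carton_sealed_mid 0.76 [0.41  0.421 0.022] [187. 238.]
carton_sealed_mid 0.69 [0.276 0.291 0.022] [231. 283.]
carton_sealed_mid 0.68 [0.38  0.164 0.023] [275. 247.]
carton_sealed_mid 0.62 [0.419 0.297 0.018] [230. 234.]
carton_sealed_mid 0.56 [ 0.469 -0.047  0.033] [346. 216.]
red_dot 0.87 [0.499 0.367 0.023] [206. 207.]
red_dot 0.73 [0.412 0.255 0.019] [244. 236.]
red_dot 0.63 [0.423 0.458 0.019] [175. 233.]
red_dot 0.59 [0.241 0.286 0.024] [232. 295.]
red_dot 0.59 [0.408 0.188 0.016] [267. 238.]
mirror 0.52 [ 0.575 -0.167  0.1  ] [389. 177.]
lever_pin 0.59 [ 0.505 -0.217  0.095] [407. 202.]
camera_lens 0.72 [ 0.701 -0.085  0.
[... 218 characters left out ...]
.]
carton_bottom_mid 0.68 [0.407 0.257 0.024] [240. 186.]
carton_plain_mid 0.71 [0.565 0.268 0.021] [290. 169.]
carton_sealed_mid 0.9 [0.407 0.422 0.019] [221. 156.]
carton_sealed_mid 0.86 [0.527 0.391 0.017] [262. 152.]
carton_sealed_mid 0.84 [0.282 0.288 0.021] [192. 194.]
carton_sealed_mid 0.82 [0.418 0.297 0.019] [239. 178.]
red_dot 0.93 [0.244 0.287 0.021] [178. 198.]
red_dot 0.7 [0.42  0.457 0.024] [221. 148.]
red_dot 0.68 [0.411 0.256 0.023] [241. 186.]
red_dot 0.6 [0.493 0.373 0.019] [253. 157.]
red_dot 0.6 [0.407 0.188 0.016] [249. 203.]
mirror 0.84 [ 0.577 -0.173  0.101] [383. 251.]
lever_pin 0.8 [ 0.496 -0.219  0.097] [362. 282.]
camera_lens 0.87 [ 0.693 -0.087  0.098] [403. 210.]
```

View pics/t0.png

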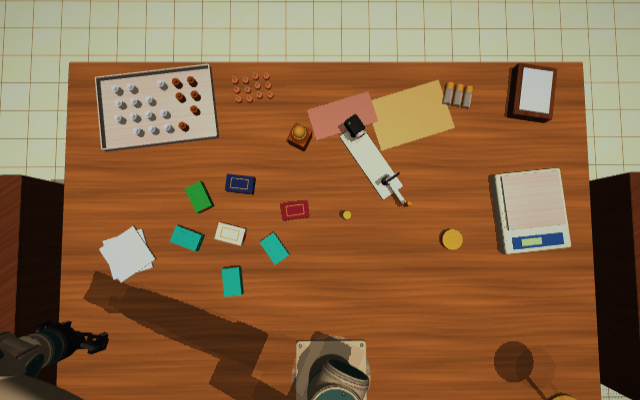

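View pics/s0.png

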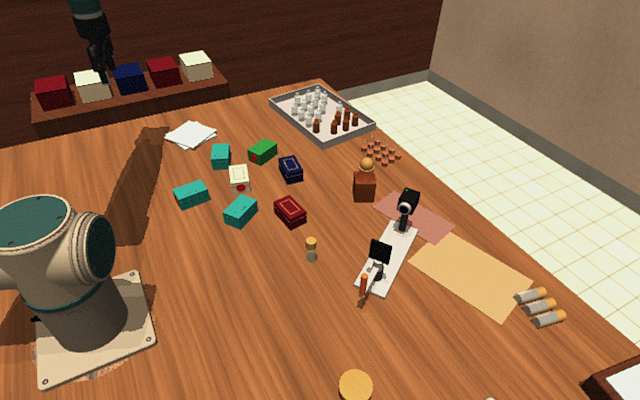

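The top view puts navy at (240,183), burgundy at (295,210) and the mirror rig at (370,165). The carton_sealed candidates are cream (230,234), turquoise (187,238), (231,283) and (275,247), and green (199,197). Cream (230,234) is the only one that fits, and its red dot shows at (241,187) in the side view. I'll move above the cartons for a closer look.

Request:
jog_arm:
  steps:
    - [-1,0.05,-0.04,0.05,0,0,0]
    - [-1,0.08,-0.08,0.08,0,0,0]
    - [-1,0.11,-0.12,0.11,0,0,0]
    - [-1,0.14,-0.16,0.13,0,0,0]
    - [-1,0.17,-0.2,0.13,0,0,0]
    - [-1,0.2,-0.24,0.13,0,0,0]
    - [-1,0.23,-0.28,0.13,0,0,0]
    - [-1,0.26,-0.32,0.13,0,0,0]
    - [-1,0.28,-0.36,0.13,0,0,0]
    - [-1,0.28,-0.36,0.13,0,0,0]

```text
time_s: 1.95
ee_pos: [0.4651, 0.2351, 0.3616]
tool_rot: [0.0, 0.149, 0.989, 0.0]
ft_force: [-0.3, 1.6, 0.2]
width: 0.0854
grasp_force: 0.0
```

```bash
cat >> h.py <<'E'
from scipy.optimize import minimize
def fit(cam,mask,x0,z0=0.0,size=(.05,.08,.04)):
    "fit (x,y,yaw) of a cuboid standing on z0 to a silhouette mask"
    c=bot.camera_params(cam);M=np.array(c['pose'])
    C=np.array([[i*size[0]/2,j*size[1]/2,z0+k*size[2]] for i in(-1,1) for j in(-1,1) for k in(0,1)])
    S=4; m=cv2.GaussianBlur(mask.astype(np.float32),(0,0),1.0)
    def cost(p):
        a=p[2];P=C.copy();P[:,0]=p[0]+np.cos(a)*C[:,0]-np.sin(a)*C[:,1];P[:,1]=p[1]+np.sin(a)*C[:,0]+np.cos(a)*C[:,1]
        q=(P-M[:3,3])@M[:3,:3];uv=np.c_[c['cx']-c['fx']*q[:,0]/q[:,2],c['cy']+c['fy']*q[:,1]/q[:,2]]
        h=cv2.convexHull(uv.astype(np.float32));im=np.zeros(mask.shape,np.float32)
        cv2.fillConvexPoly(im,np.round(h*16).astype(np.int32),1.0,cv2.LINE_AA,4)
        return np.abs(cv2.GaussianBlur(im,(0,0),1.0)-m).sum()
    best=None
    for a in ([x0[2]] if len(x0)>2 else np.arange(0,np.pi,np.pi/8)):
        s=np.array([x0[0],x0[1],a]);sim=np.vstack([s,s+[.01,0,0],s+[0,.01,0],s+[0,0,.2]])
        r=minimize(cost,s,method='Nelder-Mead',options=dict(initial_simplex=sim,xatol=1e-4,fatol=.01))
        if best is None or r.fun<best.fun: best=r
    return best.x, best.fun/max(1,mask.sum())
E
cat > m1.py <<'E'
from h import *
o=bot.get_obs();print(o['time_s'],o['ee_pos'],o['tool_rot'],o['joints'])
print(np.array(bot.camera_params('wrist')['pose']).round(3))
im=snap('wrist','w1.png')
for n,x in [('carton_bottom_mid',(.487,.104)),('carton_plain_mid',(.568,.268)),('carton_sealed_mid',(.419,.297))]:
    for cam in ('wrist','top'):
        if cam=='top': bot.get_image('top')
        for d in bot.trace(n,cam):
            m=d['pixels'];ys,xs=np.nonzero(m)
            P=ray(cam,xs.mean(),ys.mean(),.03)
            if np.hypot(*(P[:2]-x))<.04: print(n,cam,round(d['conf'],2),xs.mean().round(),ys.mean().round(),m.sum(),fit(cam,m,x))
E
python3 m1.py
```

```text
1.95 [0.46512457 0.23510174 0.36161486] [4.51198342e-04 1.49332664e-01 9.88786907e-01 6.89495700e-05] [ 3.44099254e-01  4.94710314e-02 -2.52390192e-02  1.49522638e+00
 -3.06453931e-04  6.43885823e-01]
[[ 0.294 -0.909 -0.294  0.39 ]
 [ 0.956  0.28   0.09   0.259]
 [ 0.    -0.307  0.952  0.503]
 [ 0.     0.     0.     1.   ]]
carton_bottom_mid wrist 0.89 240.0 186.0 2128 (array([0.48594817, 0.10149706, 0.15614085]), np.float64(0.06295086566666912))
carton_bottom_mid top 0.71 295.0 210.0 522 (array([0.48918033, 0.10231468, 0.12438968]), np.float64(0.04820389583193023))
carton_plain_mid wrist 0.71 360.0 203.0 2194 (array([ 0.5625286 ,  0.26900801, -0.12116792]), np.float64(0.02730891698039219))
carton_plain_mid top 0.7 239.0 183.0 510 (array([ 0.5686407 ,  0.26743853, -0.15637433]), np.float64(0.10588235294117647))
carton_sealed_mid wrist 0.92 350.0 102.0 2326 (array([ 0.41456372,  0.29579342, -0.25482675]), np.float64(0.040412725709372314))
carton_sealed_mid top 0.57 234.0 234.0 434 (array([ 0.42064371,  0.28842571, -0.27879373]), np.float64(0.27914588682113156))
```

View pics/w1.png

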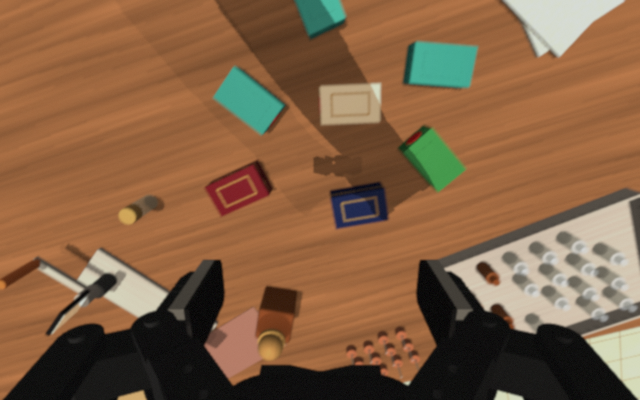

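The wrist view shows navy at (360,205), burgundy at (240,188), cream at (350,103), turquoise at (250,100), (440,65) and (320,15), and green at (432,158). I'll go above navy, aligned for the grasp.

Request:
jog_arm:
  steps:
    - [-1,0.02,0.01,-0.03,0,0,-0.0225]
    - [-1,0.04,0.02,-0.06,0,0,-0.045]
    - [-1,0.06,0.03,-0.09,0,0,-0.0675]
    - [-1,0.08,0.04,-0.12,0,0,-0.09]
    - [-1,0.1,0.05,-0.15,0,0,-0.1125]
    - [-1,0.105,0.056,-0.16,0,0,-0.135]
    - [-1,0.105,0.056,-0.16,0,0,-0.158]
    - [-1,0.105,0.056,-0.16,0,0,-0.18]
    - [-1,0.105,0.056,-0.16,0,0,-0.203]
    - [-1,0.105,0.056,-0.16,0,0,-0.2245]

```text
time_s: 3.45
ee_pos: [0.5684, 0.2944, 0.2011]
tool_rot: [-0.0, 0.756, 0.655, -0.0]
ft_force: [-1.0, 0.0, -1.0]
width: 0.0854
grasp_force: 0.0
```

```bash
cat > m2.py <<'E'
from h import *
import sys
n=sys.argv[1];x=(float(sys.argv[2]),float(sys.argv[3]));z0=float(sys.argv[4]) if len(sys.argv)>4 else 0.
o=bot.get_obs();q=o['tool_rot'];
from scipy.spatial.transform import Rotation as R
Rt=R.from_quat([q[1],q[2],q[3],q[0]]).as_matrix()
print(o['time_s'],o['ee_pos'].round(4) if hasattr(o['ee_pos'],'round') else o['ee_pos'],'tool y deg',np.degrees(np.arctan2(Rt[1,1],Rt[0,1])).round(2),'tilt',Rt[:,2].round(4),'j6',o['joints'][5])
bot.get_image('wrist')
for d in bot.trace(n,'wrist'):
    m=d['pixels'];ys,xs=np.nonzero(m);P=ray('wrist',xs.mean(),ys.mean(),z0+.03)
    if np.hypot(*(P[:2]-x))<.05:
        f,e=fit('wrist',m,x,z0);print(n,round(d['conf'],2),xs.min(),xs.max(),ys.min(),ys.max(),m.sum(),f.round(4),np.degrees(f[2]).round(2),e.round(3))
for d in bot.pinpoint(n,'wrist'): print(round(d['conf'],2),w('wrist',d['at']).round(4))
E
python3 m2.py carton_plain_mid .565 .268
```

```text
3.45 [0.5684 0.2944 0.2011] tool y deg -8.17 tilt [-4.e-04 -1.e-04 -1.e+00] j6 2.090256330340868
carton_plain_mid 0.97 293 346 157 245 4566 [0.5655 0.267  3.0296] 173.58 0.017
0.7 [0.5685 0.2603 0.0217]
```

Request:
jog_arm:
  steps:
    - [-1,-0.022,-0.041,0,0,0,0.0115]
    - [-1,-0.044,-0.082,0,0,0,0.023]
    - [-1,-0.066,-0.123,0,0,0,0.0345]
    - [-1,-0.087,-0.164,0,0,0,0.046]
    - [-1,-0.087,-0.164,0,0,0,0.046]
    - [-1,-0.087,-0.164,0,0,0,0.046]

```text
time_s: 4.2
ee_pos: [0.4817, 0.1289, 0.2016]
tool_rot: [0.0, 0.652, 0.758, 0.0]
ft_force: [0.6, 0.2, 0.4]
width: 0.0851
grasp_force: 0.0
```

```bash
python3 m2.py carton_bottom_mid .486 .102; python3 - <<'E'
from h import *
for n in ['mirror','camera_lens','lever_pin','sight']:
    for d in bot.pinpoint(n,'wrist'):P=w('wrist',d['at']);print(n,round(d['conf'],2),P.round(4),np.round(pix('wrist',P)))
E
```

```text
4.2 [0.4817 0.1289 0.2016] tool y deg 8.65 tilt [ 9.e-04  5.e-04 -1.e+00] j6 1.5514809200100692
carton_bottom_mid 0.95 294 347 155 242 4446 [0.4869 0.1053 3.2707] 187.39 0.038
0.91 [0.4899 0.1026 0.0193]
mirror 0.57 [ 0.4682 -0.0466  0.0352] [282. 329.]
camera_lens 0.28 [0.571  0.2644 0.0196] [441.  43.]
sight 0.51 [ 0.4677 -0.0427  0.0341] [283. 325.]
sight 0.32 [0.4077 0.2579 0.0225] [256.  18.]
```

Request:
jog_arm:
  steps:
    - [-1,0.03,0.046,-0.02,0,0,-0.014]
    - [-1,0.056,0.092,-0.05,0,0,-0.028]
    - [-1,0.0835,0.138,-0.08,0,0,-0.042]
    - [-1,0.0835,0.138,-0.11,0,0,-0.042]
    - [-1,0.0835,0.138,-0.14,0,0,-0.042]
    - [-1,0.0835,0.138,-0.17,0,0,-0.042]
    - [-1,0.0835,0.138,-0.19,0,0,-0.042]
    - [-1,0.0835,0.138,-0.196,0,0,-0.042]
    - [-1,0.0835,0.138,-0.196,0,0,-0.042]
    - [-1,0.0835,0.138,-0.196,0,0,-0.042]

```text
time_s: 5.55
ee_pos: [0.5666, 0.2679, 0.0064]
tool_rot: [0.0, 0.746, 0.666, 0.001]
ft_force: [0.4, -0.8, 1.0]
width: 0.0855
grasp_force: 0.0
```

Request:
jog_arm:
  steps:
    - [0.6,0,0,0,0,0,0]
    - [0.6,0,0,0,0,0,0]
    - [0.6,0,0,0,0,0,0]
    - [0.6,0,0,0,0,0,0]
    - [0.6,0,0,0,0,0,0]
    - [0.6,0,0,0,0,0,0]
  newtons: 30

```text
time_s: 6.15
ee_pos: [0.5664, 0.2676, 0.0067]
tool_rot: [0.0, 0.746, 0.666, 0.001]
ft_force: [0.1, 0.6, 6.3]
width: 0.0495
grasp_force: 33.6
```

Request:
jog_arm:
  steps:
    - [0.6,0,0,0.04,0,0,0]
    - [0.6,0,0,0.08,0,0,0]
    - [0.6,-0.02,-0.041,0.08,0,0,0.01]
    - [0.6,-0.04,-0.081,0.08,0,0,0.019]
    - [0.6,-0.06,-0.121,0.08,0,0,0.029]
    - [0.6,-0.0795,-0.1615,0.08,0,0,0.0385]
    - [0.6,-0.0795,-0.1615,0.07,0,0,0.0385]
    - [0.6,-0.0795,-0.1615,0.055,0,0,0.0385]
    - [0.6,-0.0795,-0.1615,0.045,0,0,0.0385]
    - [0.6,-0.0795,-0.1615,0.045,0,0,0.0385]

```text
time_s: 7.15
ee_pos: [0.4842, 0.1059, 0.0484]
tool_rot: [-0.001, 0.66, 0.751, -0.001]
ft_force: [0.0, 1.0, -2.0]
width: 0.0497
grasp_force: 32.7
```

```bash
python3 - <<'E'
from h import *
o=bot.get_obs();print(o['time_s'],o['ee_pos'],o['ft_force'])
im=bot.get_image('wrist');s=bot.get_image('side')
a=im; b=cv2.resize(s[140:300,220:420],(640,512))
cv2.imwrite('pics/p1.png',np.vstack([cv2.resize(a[100:],(640,300))[:,:,::-1],b[100:400,:,::-1]]))
E
```

```text
7.15 [0.48417091 0.10591883 0.04842619] [ 0.01424489  0.98042048 -1.95208637]
```

View pics/p1.png

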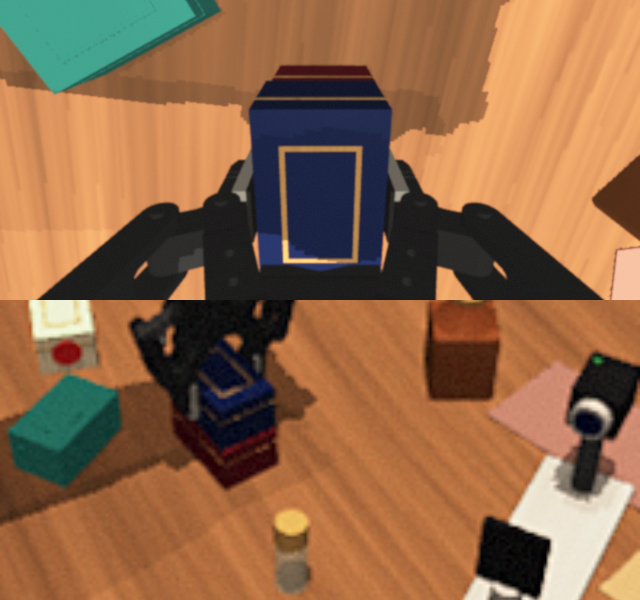

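Navy sits above burgundy and looks laterally aligned, both centred at about column 322. The side view agrees, and it also shows cream with its red dot at (68,352), which confirms it. I'll let it settle, then lower.

Request:
jog_arm:
  steps:
    - [0.6,0.001,0,0,0,0,0]
    - [0.6,0.001,0,-0.002,0,0,0]
    - [0.6,0.001,0,-0.002,0,0,0]

```text
time_s: 7.55
ee_pos: [0.4874, 0.106, 0.0485]
tool_rot: [0.0, 0.66, 0.751, 0.0]
ft_force: [0.1, -0.0, -3.0]
width: 0.0494
grasp_force: 32.8
```

Request:
jog_arm:
  steps:
    - [0.6,0,0,-0.001,0,0,0]
    - [0.6,0,0,-0.002,0,0,0]
    - [0.6,0,0,-0.003,0,0,0]
    - [0.6,0,0,-0.003,0,0,0]

```text
time_s: 7.95
ee_pos: [0.4872, 0.1059, 0.0467]
tool_rot: [0.0, 0.66, 0.751, 0.0]
ft_force: [-3.0, -0.4, 8.7]
width: 0.0498
grasp_force: 34.0
```

Request:
jog_arm:
  steps:
    - [-1,0,0,0,0,0,0]
    - [-1,0,0,0,0,0,0]
    - [-1,0,0,0,0,0,0]
    - [-1,0,0,0.03,0,0,0]
    - [-1,0,0,0.07,0,0,0]
    - [-1,0,0.01,0.12,0,0,0]
    - [-1,0,0.025,0.17,0,0,0]
    - [-1,-0.004,0.025,0.195,0,0,0]
    - [-1,-0.004,0.025,0.195,0,0,0]
    - [-1,-0.004,0.025,0.195,0,0,0]

```text
time_s: 8.95
ee_pos: [0.4834, 0.1309, 0.2408]
tool_rot: [0.001, 0.66, 0.751, 0.001]
ft_force: [-0.9, -0.4, -0.3]
width: 0.0856
grasp_force: 0.0
```

```bash
python3 m2.py carton_plain_mid .487 .105 .04; python3 - <<'E'
from h import *
for d in bot.trace('carton_bottom_mid','wrist'):
    m=d['pixels'];ys,xs=np.nonzero(m);print(d['conf'],xs.min(),xs.max(),ys.min(),ys.max(),m.sum())
im=bot.get_image('wrist')[100:290,230:410]; s=bot.get_image('side')[170:235,250:330]
cv2.imwrite('pics/p2.png',np.hstack([cv2.resize(im,(400,420)),cv2.resize(s,(400,420))])[:,:,::-1])
E
```

```text
8.95 [0.4834 0.1309 0.2408] tool y deg 7.37 tilt [ 1.7e-03  1.0e-04 -1.0e+00] j6 1.5774974700760345
carton_plain_mid 0.57 293 347 155 242 4551 [0.4847 0.1067 0.1264] 7.24 0.036
0.83 [0.4896 0.1022 0.0562]
0.63 295 341 150 155 230
```

View pics/p2.png

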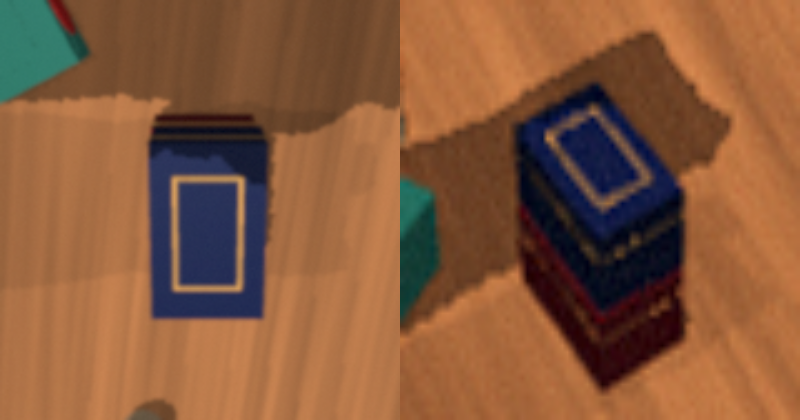

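The navy carton sits squarely on burgundy in both views: top face at (208,230) on the left, edges flush on the right. Next I'll go above cream.

Request:
jog_arm:
  steps:
    - [-1,-0.015,0.046,0,0,0,-0.015]
    - [-1,-0.03,0.092,0,0,0,-0.03]
    - [-1,-0.046,0.14,-0.02,0,0,-0.045]
    - [-1,-0.062,0.18,-0.04,0,0,-0.061]
    - [-1,-0.062,0.191,-0.04,0,0,-0.061]
    - [-1,-0.062,0.191,-0.04,0,0,-0.061]
    - [-1,-0.062,0.191,-0.04,0,0,-0.061]
    - [-1,-0.062,0.191,-0.04,0,0,-0.061]

```text
time_s: 10.05
ee_pos: [0.422, 0.3208, 0.2009]
tool_rot: [0.0, 0.792, 0.611, 0.0]
ft_force: [-0.4, 0.3, 0.1]
width: 0.0851
grasp_force: 0.0
```

```bash
python3 m2.py carton_sealed_mid .4146 .2958; python3 - <<'E'
from h import *
s=bot.get_image('side')[140:220,200:300];im=bot.get_image('wrist')[80:280,220:420]
cv2.imwrite('pics/p3.png',np.hstack([cv2.resize(im,(400,400)),cv2.resize(s,(400,400))])[:,:,::-1])
E
```

```text
10.05 [0.422  0.3208 0.2009] tool y deg -14.69 tilt [ 1.e-03  1.e-04 -1.e+00] j6 2.3554846205661764
carton_sealed_mid 0.56 295 349 158 244 4529 [0.4178 0.2935 2.8948] 165.86 0.031
0.88 [0.2842 0.2827 0.017 ]
0.71 [0.4086 0.4238 0.0224]
0.71 [0.3718 0.1659 0.0233]
0.66 [0.5322 0.3861 0.0192]
0.56 [0.4193 0.2903 0.021 ]
0.29 [0.4053 0.2523 0.0223]
```

View pics/p3.png

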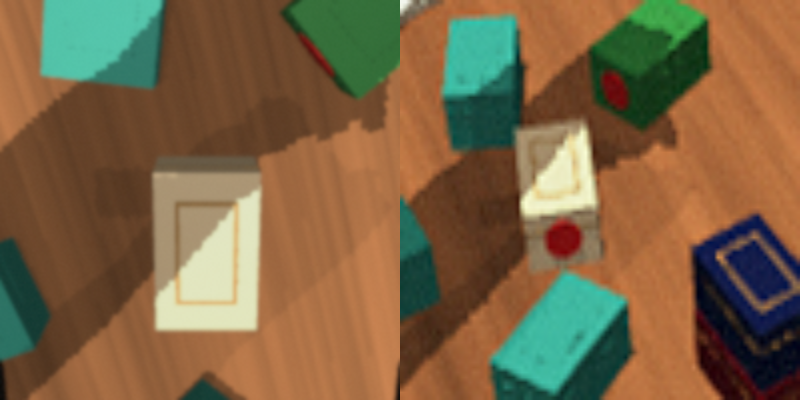

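The crop confirms cream, at (207,245) on the left and (555,195) on the right, with the red dot on its near -y end at (563,238). Its look-alikes are turquoise or green. Grasping it.

Request:
jog_arm:
  steps:
    - [-1,-0.002,-0.014,-0.04,0,0,0.0015]
    - [-1,-0.004,-0.0275,-0.085,0,0,0.0015]
    - [-1,-0.004,-0.0275,-0.13,0,0,0.0015]
    - [-1,-0.004,-0.0275,-0.165,0,0,0.0015]
    - [-1,-0.004,-0.0275,-0.185,0,0,0.0015]
    - [-1,-0.004,-0.0275,-0.1945,0,0,0.0015]
    - [-1,-0.004,-0.0275,-0.1945,0,0,0.0015]
    - [-1,-0.004,-0.0275,-0.1945,0,0,0.0015]

```text
time_s: 11.1
ee_pos: [0.4181, 0.2947, 0.0069]
tool_rot: [0.0, 0.788, 0.615, 0.001]
ft_force: [-0.4, 0.4, 0.3]
width: 0.0854
grasp_force: 0.0
```

Request:
jog_arm:
  steps:
    - [0.6,0,0,0,0,0,0]
    - [0.6,0,0,0,0,0,0]
    - [0.6,0,0,0,0,0,0]
    - [0.6,0,0,0,0,0,0]
    - [0.6,0,0,0,0,0,0]
    - [0.6,0,0,0,0,0,0]

```text
time_s: 11.7
ee_pos: [0.418, 0.2949, 0.0071]
tool_rot: [0.0, 0.788, 0.615, 0.001]
ft_force: [-1.9, -0.7, 6.7]
width: 0.0501
grasp_force: 32.3
```

Request:
jog_arm:
  steps:
    - [0.6,0,0,0.045,0,0,0]
    - [0.6,0,0,0.09,0,0,0]
    - [0.6,0.007,-0.02,0.12,0,0,0.01]
    - [0.6,0.022,-0.06,0.12,0,0,0.022]
    - [0.6,0.037,-0.1,0.12,0,0,0.034]
    - [0.6,0.052,-0.14,0.12,0,0,0.046]
    - [0.6,0.066,-0.175,0.12,0,0,0.0595]
    - [0.6,0.0685,-0.1875,0.11,0,0,0.0595]
    - [0.6,0.0685,-0.1875,0.095,0,0,0.0595]
    - [0.6,0.0685,-0.1875,0.085,0,0,0.0595]

```text
time_s: 12.7
ee_pos: [0.4843, 0.1065, 0.0894]
tool_rot: [-0.001, 0.661, 0.751, -0.001]
ft_force: [-0.1, -0.4, -1.5]
width: 0.0495
grasp_force: 32.5
```

Request:
jog_arm:
  steps:
    - [0.6,0,0,0,0,0,0]
    - [0.6,0,0,0,0,0,0]
    - [0.6,0,0,0,0,0,0]

```text
time_s: 13.0
ee_pos: [0.4857, 0.1074, 0.0912]
tool_rot: [0.0, 0.66, 0.751, 0.0]
ft_force: [-0.6, -0.5, -0.9]
width: 0.0497
grasp_force: 32.4
```

Request:
jog_arm:
  steps:
    - [0.6,0.001,0,-0.002,0,0,0]
    - [0.6,0.001,0,-0.0035,0,0,0]
    - [0.6,0.001,0,-0.005,0,0,0]
    - [0.6,0.001,0,-0.005,0,0,0]

```text
time_s: 13.4
ee_pos: [0.487, 0.107, 0.0871]
tool_rot: [0.0, 0.66, 0.751, 0.0]
ft_force: [-2.4, 0.5, 6.2]
width: 0.0497
grasp_force: 33.2
```

Request:
jog_arm:
  steps:
    - [-1,0,0,0,0,0,0]
    - [-1,0,0,0,0,0,0]
    - [-1,0,0,0,0,0,0]
    - [-1,0,0,0.03,0,0,0]
    - [-1,0,0,0.07,0,0,0]
    - [-1,0,0.01,0.12,0,0,0]
    - [-1,0,0.025,0.17,0,0,0]
    - [-1,-0.004,0.025,0.195,0,0,0]
    - [-1,-0.004,0.025,0.195,0,0,0]
    - [-1,-0.004,0.025,0.195,0,0,0]

```text
time_s: 14.4
ee_pos: [0.4829, 0.1319, 0.2813]
tool_rot: [0.001, 0.66, 0.751, 0.001]
ft_force: [-0.2, 0.3, -0.2]
width: 0.0851
grasp_force: 0.0
```

```bash
python3 m2.py carton_sealed_mid .487 .106 .08; python3 - <<'E'
from h import *
im=bot.get_image('wrist')[100:290,230:410]; s=bot.get_image('side')[150:235,240:340]
cv2.imwrite('pics/p4.png',np.hstack([cv2.resize(im,(400,420)),cv2.resize(s,(400,420))])[:,:,::-1])
bot.get_image('top')
for cam in ('top','side'):
  for n in ('red_dot','mirror','lever_pin','camera_lens','sight'):
    for d in bot.pinpoint(n,cam):
        P=w(cam,d['at'])
        if P[2]>.07: print(cam,n,round(d['conf'],2),P.round(4))
E
```

```text
14.4 [0.4829 0.1319 0.2813] tool y deg 7.37 tilt [ 1.6e-03  1.0e-04 -1.0e+00] j6 1.5796473303844252
carton_sealed_mid 0.86 294 347 156 243 4477 [0.4846 0.1059 0.1065] 6.1 0.046
0.87 [0.4874 0.1016 0.0968]
0.84 [0.3675 0.1636 0.0182]
top red_dot 0.88 [0.4991 0.0658 0.0986]
top mirror 0.79 [ 0.576  -0.1672  0.1004]
top lever_pin 0.51 [ 0.503  -0.2154  0.0966]
top camera_lens 0.8 [ 0.6964 -0.0858  0.1008]
side red_dot 0.6 [0.4934 0.0648 0.1023]
side mirror 0.75 [ 0.5782 -0.1709  0.1004]
side lever_pin 0.77 [ 0.4992 -0.2153  0.0931]
side camera_lens 0.89 [ 0.6897 -0.0844  0.0953]
side sight 0.33 [ 0.4976 -0.2175  0.0942]
side sight 0.25 [0.4954 0.0686 0.1044]
```

View pics/p4.png

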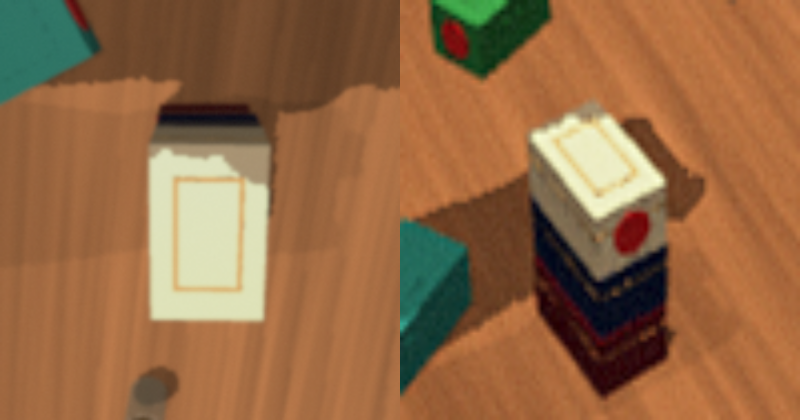

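The column is square, and the cream dot at (632,232) on the right faces the mirror. Now I'll go up to a viewpoint over the rig, turned for the pin.

Request:
jog_arm:
  steps:
    - [-1,0.02,-0.039,0.02,0,0,0.0235]
    - [-1,0.04,-0.078,0.04,0,0,0.047]
    - [-1,0.06,-0.117,0.06,0,0,0.0705]
    - [-1,0.08,-0.156,0.08,0,0,0.094]
    - [-1,0.1,-0.195,0.08,0,0,0.1175]
    - [-1,0.12,-0.234,0.08,0,0,0.141]
    - [-1,0.137,-0.272,0.08,0,0,0.1645]
    - [-1,0.137,-0.272,0.08,0,0,0.188]
    - [-1,0.137,-0.272,0.08,0,0,0.2115]
    - [-1,0.137,-0.272,0.08,0,0,0.235]

```text
time_s: 16.2
ee_pos: [0.6197, -0.1409, 0.3604]
tool_rot: [-0.0, -0.02, 1.0, 0.0]
ft_force: [0.3, 0.2, -0.4]
width: 0.0852
grasp_force: 0.0
```

Request:
jog_arm:
  steps:
    - [-1,0,0,0,0,0,0.0235]
    - [-1,0,0,0,0,0,0.047]
    - [-1,0,0,0,0,0,0.0705]
    - [-1,0,0,0,0,0,0.09]
    - [-1,0,0,0,0,0,0.09]
    - [-1,0,0,0,0,0,0.09]

```text
time_s: 16.8
ee_pos: [0.6195, -0.1402, 0.3608]
tool_rot: [-0.0, -0.294, 0.956, 0.0]
ft_force: [0.1, -0.1, -0.5]
width: 0.0852
grasp_force: 0.0
```

```bash
python3 - <<'E'
from h import *
o=bot.get_obs();print(o['time_s'],o['ee_pos'],o['tool_rot'],o['joints'])
snap('wrist','w5.png')
for n in ('mirror','lever_pin','camera_lens','red_dot','carton_sealed_mid'):
    for d in bot.pinpoint(n,'wrist'):
        P=w('wrist',d['at']);print(n,round(d['conf'],2),P.round(4),np.round(pix('wrist',P)))
for d in bot.trace('carton_sealed_mid','wrist'):
    m=d['pixels'];ys,xs=np.nonzero(m);P=ray('wrist',xs.mean(),ys.mean(),.11)
    if np.hypot(P[0]-.487,P[1]-.106)<.05: print(fit('wrist',m,(.487,.106,.127),.08))
E
```

```text
16.8 [ 0.61950607 -0.14017991  0.36076942] [-3.12390660e-05 -2.94171655e-01  9.55752602e-01  8.81008703e-06] [-3.24242584e-01  2.61481151e-01  2.21705971e-01  1.53108217e+00
 -2.21341798e-05 -9.21420002e-01]
mirror 0.62 [ 0.5762 -0.1629  0.0977] [325. 117.]
lever_pin 0.7 [ 0.4996 -0.2184  0.0945] [323.  29.]
camera_lens 0.6 [ 0.6904 -0.0858  0.0997] [324. 226.]
red_dot 0.91 [0.4885 0.3677 0.0176] [625. 258.]
red_dot 0.86 [0.4035 0.1889 0.0163] [589. 152.]
red_dot 0.85 [0.4914 0.067  0.1021] [519. 167.]
carton_sealed_mid 0.83 [0.4841 0.1038 0.1027] [545. 179.]
carton_sealed_mid 0.83 [0.5282 0.3825 0.0191] [613. 280.]
carton_sealed_mid 0.64 [0.3697 0.1642 0.0208] [598. 123.]
(array([0.48707348, 0.10406882, 0.12565965]), np.float64(0.033983348064700276))
```

View pics/w5.png

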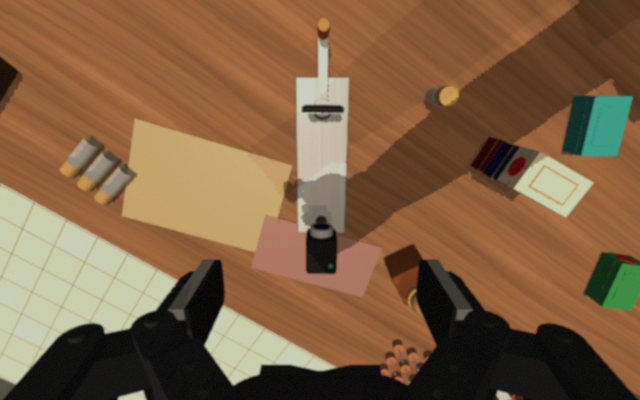

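The rig runs straight down the image: pin tip at (323,25), mirror at (323,110), lens at (321,226), so it is oriented about 34.2°. The dot is visible at (517,167). The mirror needs about 37.8°. I'll approach the pin.

Request:
jog_arm:
  steps:
    - [-1,-0.04,-0.026,0,0,0,0]
    - [-1,-0.08,-0.052,-0.01,0,0,0]
    - [-1,-0.1185,-0.0774,-0.03,0,0,0]
    - [-1,-0.1185,-0.0774,-0.075,0,0,0]
    - [-1,-0.1185,-0.0774,-0.12,0,0,0]
    - [-1,-0.1185,-0.0774,-0.165,0,0,0]
    - [-1,-0.1185,-0.0774,-0.19,0,0,0]
    - [-1,-0.1185,-0.0774,-0.19,0,0,0]
    - [-1,-0.1185,-0.0774,-0.19,0,0,0]

```text
time_s: 18.05
ee_pos: [0.5011, -0.2177, 0.1713]
tool_rot: [-0.0, -0.295, 0.955, 0.0]
ft_force: [0.6, 0.2, 0.1]
width: 0.0854
grasp_force: 0.0
```

```bash
python3 - <<'E'
from h import *
o=bot.get_obs();print(o['time_s'],o['ee_pos'],o['tool_rot'])
snap('wrist','w6.png')
for d in bot.pinpoint('lever_pin','wrist'):
    P=w('wrist',d['at']);print(round(d['conf'],2),P.round(4),np.round(pix('wrist',P)))
for d in bot.trace('lever_pin','wrist'):
    ys,xs=np.nonzero(d['pixels']);print(d['conf'],xs.min(),xs.max(),ys.min(),ys.max())
E
```

```text
18.05 [ 0.50113642 -0.21768097  0.17127578] [-2.37141649e-05 -2.95287415e-01  9.55408468e-01  3.17588012e-05]
0.65 [ 0.496  -0.2178  0.0952] [326. 201.]
0.77 286 352 181 343
0.17 522 637 292 344
```

View pics/w6.png

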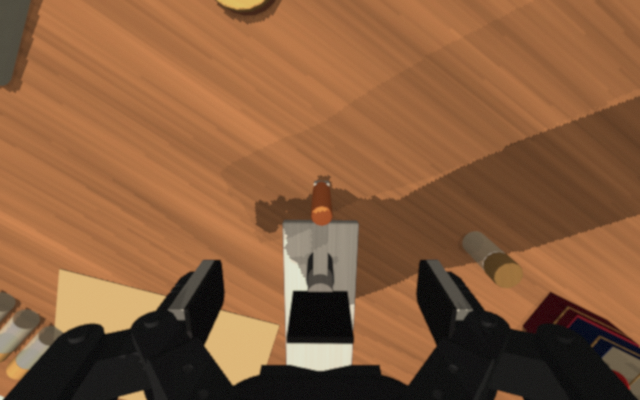

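The pin top is centred at about (321,214). I'll compare that with the prediction and go down.

```bash
python3 - <<'E'
from h import *
print(ray('wrist',321,214,.117), pix('wrist',[.501,-.2177,.117]))
E
```

```text
[ 0.49952625 -0.22011737  0.117     ] [np.float64(322.8217511862718), np.float64(217.80824197029025)]
```

Request:
jog_arm:
  steps:
    - [-1,0,0,-0.03,0,0,0]
    - [-1,0,0,-0.06,0,0,0]
    - [-1,0,0,-0.085,0,0,0]
    - [-1,0,0,-0.094,0,0,0]
    - [-1,0,0,-0.094,0,0,0]
    - [-1,0,0,-0.094,0,0,0]

```text
time_s: 18.8
ee_pos: [0.5024, -0.2184, 0.0786]
tool_rot: [0.001, -0.295, 0.955, -0.001]
ft_force: [0.7, 0.1, 0.9]
width: 0.0854
grasp_force: 0.0
```

Request:
jog_arm:
  steps:
    - [1,-0.0015,-0.001,0,0,0,0]
    - [1,-0.0015,-0.001,0,0,0,0]
    - [1,-0.0015,-0.001,0,0,0,0]
    - [1,-0.0015,-0.001,0,0,0,0]
    - [1,-0.0015,-0.001,0,0,0,0]
    - [1,-0.0015,-0.001,0,0,0,0]
    - [1,-0.0015,-0.001,0,0,0,0]
    - [1,-0.0015,-0.001,0,0,0,0]
  newtons: 40

```text
time_s: 19.6
ee_pos: [0.4994, -0.2185, 0.077]
tool_rot: [-0.0, -0.295, 0.955, 0.0]
ft_force: [-2.2, 1.1, 4.3]
width: 0.0129
grasp_force: 38.9
```

```bash
python3 - <<'E'
import numpy as np
from plant import bot
o=bot.get_obs();p=np.array(o['ee_pos']);print(p,o['ft_force'],o['width'])
u=np.array([np.cos(np.radians(34.2)),np.sin(np.radians(34.2))])
for A in ([.5755,-.167],p[:2]+.09*u):
    A=np.array(A)
    for th in np.arange(8,39,6).tolist()+[37.8]:
        a=np.radians(th+34.2);print(round(th,1),(A-.09*np.array([np.cos(a),np.sin(a)])-p[:2]).round(4),round(th/360,4))
E
```

```text
[ 0.49941955 -0.21846464  0.07704862] [-2.16990222  1.05963303  4.33804325] 0.012906447288871943
8 [ 0.0094 -0.009 ] 0.0222
14 [ 0.0161 -0.0156] 0.0389
20 [ 0.0234 -0.0215] 0.0556
26 [ 0.0314 -0.0266] 0.0722
32 [ 0.0398 -0.0309] 0.0889
38 [ 0.0486 -0.0342] 0.1056
37.8 [ 0.0483 -0.0341] 0.105
8 [ 0.0078 -0.0099] 0.0222
14 [ 0.0144 -0.0165] 0.0389
20 [ 0.0218 -0.0224] 0.0556
26 [ 0.0297 -0.0275] 0.0722
32 [ 0.0381 -0.0318] 0.0889
38 [ 0.0469 -0.0351] 0.1056
37.8 [ 0.0466 -0.035 ] 0.105
```

Request:
jog_arm:
  steps:
    - [1,0.0037,-0.005,0,0,0,0.0111]
    - [1,0.0078,-0.0099,0,0,0,0.0222]
    - [1,0.0121,-0.0143,0,0,0,0.0333]
    - [1,0.0168,-0.0187,0,0,0,0.0444]
    - [1,0.0218,-0.0224,0,0,0,0.0556]
    - [1,0.027,-0.0258,0,0,0,0.0667]
    - [1,0.0325,-0.029,0,0,0,0.0778]
    - [1,0.0381,-0.0318,0,0,0,0.0889]
    - [1,0.0425,-0.0335,0,0,0,0.0975]
    - [1,0.0466,-0.035,0,0,0,0.105]

```text
time_s: 20.6
ee_pos: [0.5456, -0.2532, 0.077]
tool_rot: [-0.0, -0.59, 0.808, 0.001]
ft_force: [-3.1, 2.0, 6.1]
width: 0.0127
grasp_force: 39.2
```

Request:
jog_arm:
  steps:
    - [1,0,0,0,0,0,0]
    - [1,0,0,0,0,0,0]
    - [1,0,0,0,0,0,0]
    - [1,0,0,0,0,0,0]

```text
time_s: 21.0
ee_pos: [0.5455, -0.2531, 0.0771]
tool_rot: [-0.0, -0.589, 0.808, 0.001]
ft_force: [-2.5, 2.0, 5.0]
width: 0.0129
grasp_force: 39.2
```

```bash
python3 - <<'E'
from h import *
from scipy.spatial.transform import Rotation as R
o=bot.get_obs();p=np.array(o['ee_pos']);print(o['time_s'],p,o['ft_force'],o['width'])
d=p[:2]-[.4994,-.2185];c=np.hypot(*d);print('chord angle',np.degrees(2*np.arcsin(c/.18)),'dir',np.degrees(np.arctan2(d[1],d[0])),'exp',34.2-90+18.9)
q=o['tool_rot'];Rt=R.from_quat([q[1],q[2],q[3],q[0]]).as_matrix();print('yaw',np.degrees(np.arctan2(Rt[1,1],Rt[0,1]))-90)
t=bot.get_image('top');
for n in('lever_pin','mirror'): print([(round(k['conf'],2),w('top',k['at']).round(4)) for k in bot.pinpoint(n,'top')])
s=bot.get_image('side')
for n in('lever_pin','mirror','sight','red_dot'): print(n,[(round(k['conf'],2),w('side',k['at']).round(4)) for k in bot.pinpoint(n,'side')])
wi=bot.get_image('wrist')
cv2.imwrite('pics/p7.png',np.vstack([np.hstack([cv2.resize(s[150:310,280:440],(400,400)),cv2.resize(t[120:220,270:430],(400,400))]),cv2.resize(wi,(320,200))[:,:,:].copy().repeat(1,0) if 0 else np.hstack([cv2.resize(wi[200:],(800,200))])])[:,:,::-1])
E
```

```text
21.0 [ 0.54549993 -0.25312591  0.07706748] [-2.53749038  1.96670369  5.02662274] 0.012946709076840871
chord angle 37.36315009833714 dir -36.91041126829634 exp -36.9
yaw 72.16288326291522
[(0.74, array([ 0.5544, -0.255 ,  0.095 ]))]
[(0.55, array([ 0.5739, -0.166 ,  0.102 ]))]
lever_pin [(0.65, array([ 0.5475, -0.254 ,  0.0942])), (0.34, array([0.4887, 0.1056, 0.0199]))]
mirror [(0.83, array([ 0.5788, -0.1705,  0.099 ]))]
sight [(0.62, array([ 0.5743, -0.1688,  0.0997]))]
red_dot [(0.88, array([0.4963, 0.068 , 0.1025])), (0.87, array([0.4199, 0.4576, 0.0255])), (0.72, array([0.4093, 0.1879, 0.0204])), (0.71, array([0.4905, 0.3738, 0.018 ])), (0.6, array([0.2401, 0.285 , 0.0235]))]
```

View pics/p7.png

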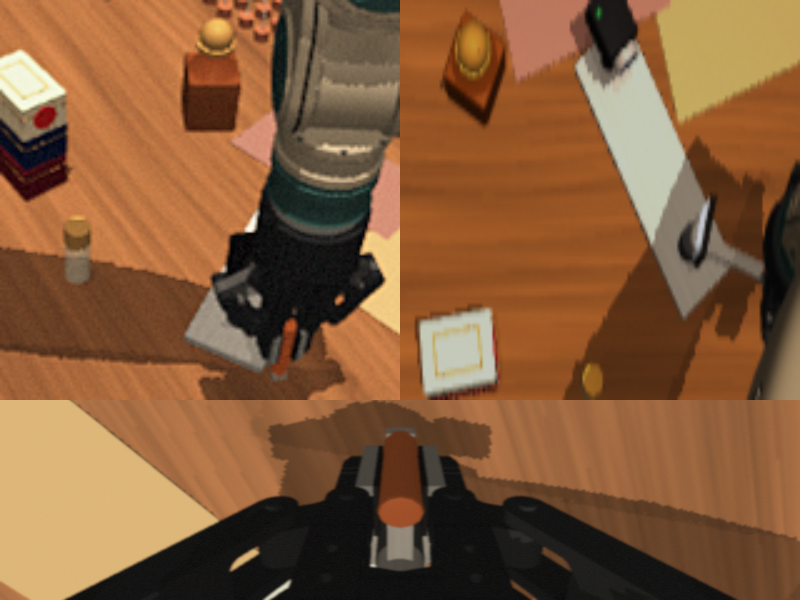

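The top and side views show the pin held between the pads, the mirror turned about 37.6° (37.6–37.8° needed), and the column and bystanders undisturbed.

```bash
python3 -c "
from plant import bot
print(bot.sign_off())"
```

```text
the job is handed in; nothing more can be done
None
```

I handed in the job at about 21 s. The navy and cream cartons are stacked squarely on the burgundy one with the red dot facing the mirror. The pin is still held, with the mirror swung about 37.6°, within about half a degree of the angle I worked out from the images (I did not see the small camera's own view). The decanter, roll-on bottle and tin were not touched.

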